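Change the roughing head and load the heels

ROBOT

A 6-joint arm with a two-finger parallel gripper is mounted at the origin on the work surface. World frame = base frame: x ahead of the robot, y to its left, z up, the work surface at z = 0. Lengths are in m, angles in degrees, forces in N, time in s.
With the tool pointing down it reaches from about 0.35 to 0.875 m from the base axis. Payload 4.2 kg.
Tool frame: the origin (TCP) lies midway between the tips of the shut fingers; the grasp point (between the pads) lies 19 mm behind it; z points along the fingers, y is the line along which they close (so a half turn about z gives the same grasp; the last joint's range is limited). The gripper opens to 87 mm and grips with 3 to 60 N. Pads are 19 mm wide; open, the fingers measure 117 mm over their backs; the gripper's body (75 mm by 190 mm) begins 51 mm behind the grasp point.
Start: joints at [-56.688, 22.042, 0.453, 0, -68.411, -14.817], TCP at [0.198, -0.593, 0.223] pointing down, gripper open.
Joint ranges: [-179.83, 179.83], [-69.29, 118.12], [-61.27, 80.66], [-181.25, 117.63], [-171.15, -9.14], [-177.46, 177.46]. Speed limits (degrees/s): [159.86, 159.86, 180, 180, 180, 180].

INTERFACE

Orientations are given as [roll, pitch, yaw] about the fixed x, y, z axes, in that order (R = Rz(yaw) Ry(pitch) Rx(roll)).
In Python, from workcell import env gives the robot as it stands. The module is installed in compiled form; this text tells all that it offers. Calls block until the motion is done:
- env.goto(position, orientation): joint-space move of the TCP to a pose.
- env.move_straight(position, rotation=None, rate=0.15, force_limit=None): straight line of the TCP; rotation=None keeps the orientation; rate is the mean speed in m/s. With force_limit (N) it stops when the force on the tool has changed by that much, and returns True; else False.
- env.set_joints(angles): joint-space move.
- env.gripper_to(opening, grasp_force=None): opening from 0.0 (shut) to 1.0 (fully open); grasp_force is the grip in N (None keeps the last); returns when the fingers have stopped.
- env.dwell(seconds).
- env.inverse_kinematics(position, orientation): joint angles nearest the present ones, or None.
- env.read_state(): the state.
- env.grab_frame(name): name is "scene" or "top" or "wrist"; returns a dict with "image" (400x640x3 uint8, blue, green, red), "fx", "fy", "cx", "cy" (pixels), "D" ([k1, k2, p1, p2, k3] as OpenCV has them; the pictures are not rectified), "position" and "orientation" of the camera in the world. Camera axes: x right, y up, looking along -z (the intrinsics and any distortion apply to the point x, -y, -z); pixel columns grow to the right and rows downward; lengths in m; the calibration is good to about 2 mm. A picture is of the moment at which its call begins. There is no depth.
A pose or a line that the arm cannot do raises env.Unreachable and nothing moves.
- env.close_job(): hands the job in; it is judged then, once.
Trained networks look in a picture, given as the dict that the camera call returned (one of the last four; its "shot" number tells which), for a name from the list of things; names that differ only in an ending like _2 or _b are one class to them, and where a whole thing is asked for, a point or a joint stands for the part that bears it (a point fixed in the world has none). Each returns a list of dicts, best first, with "score" (0 to 1); they miss things now and then, are a little off and sometimes report something else, mostly with a low value. They report only what shows in the picture. A call takes as long as a camera call.
- env.search_frame(picture, thing): "xyz" ([x, y, z] in m, in world coordinates, good to about 4 mm: the middle of the surface that is visible of it).
- env.trace(picture, thing): "mask" (400x640 bool, what is visible of it).
The state is a dict: "clock": time; "joint_positions": joint angles; "qvel": joint speeds; "joint_torque": joint torques, N m; "position": TCP position; "tool_rot": TCP orientation; "force": force on the tool from outside, world axes, zero at the start; "wrist_torque": the same for the moment, N m; "opening": opening from 0.0 (shut) to 1.0 (fully open); "finger_force": force on a finger pad.
Only numpy, scipy, OpenCV 4.12 (cv2) and the standard library are available. Lean on these libraries where they do the work, as an engineer would, in place of code of your own. Each camera call takes 0.05 s, during which the arm holds its last target. There are 200 camera calls.

TASK

Get the heel-roughing station ready: first swing the drawbar lever right back to released, lift the worn grey roughing head out of the spindle and stand it fully home in the empty tool pot; then seat the fresh orange head in the spindle, shank fully home with its drive slots over the dogs, and after that throw the lever all the way over to clamped again. Also lay every heel on the sloped feed plate, one to a bay, flat breast face downhill, so that it slides home against both the end stop and the side fence of its bay. The heels are freshly lacquered: handle them gently, never squeezing one harder than about 45 N, and leave the hammer, tin and tub alone.

Things in the scene. Friction and masses are not known exactly. Their poses are not given: they have to be found in the camera images.
- fresh_head_grip (a point): Fresh roughing head, orange drum, at the start in one tool pot at any turn. From the top: square hub 28 x 28 x 40 mm (grip here), drum 40 mm dia x 28 tall, flange 62 mm dia x 12 (its underside seats), shank tapering 32 to 20 mm over 42 mm. Two 19 mm wide drive slots through the flange rim, on this point's +x and -x. Site: hub centre, 60 mm above flange underside; z up. About 0.45 kg.
- worn_head_grip (a point): Worn roughing head, dark grey drum, at the start seated in the spindle. Same shape and sizes as the fresh one. Site: centre of its square hub (faces square to x and y), 60 mm above the flange underside, 20 mm above the drum's top and 20 mm below the hub's top; z up; the drive slots lie on +x and -x.
- nose_face (a point): Centre of the flat top of the upright steel spindle nose (72 mm dia, 100 mm above the bench) on the teal unit; taper socket with 34 mm mouth, 1 mm clear of a shank all round. Two brass dogs, 9 mm high, 14 mm wide in y, 21 to 30 mm from the axis, on this point's +x and -x; they go into the slots. Home: flange on this face, hub centre 60 mm above it; z up.
- pot_a_face (a point): One of two fixed tool pots (72 mm dia, black on a blue 88 mm foot, 70 mm tall): centre of its flat top face, with the same 34 mm tapered socket as the spindle and no dogs. A stored head rests with its flange on this face (hub centre 60 mm above); z up.
- pot_b_face (a point): The other tool pot, the same. At the start one of the two holds the fresh head, the other is empty.
- drawbar (a joint): Drawbar lever on the teal unit: 0 leaning to the unit's -x (released), 1.0 rad leaning to the unit's +x (clamped, end stop). Starts clamped (0.8 to 1.0), stays where left, takes about 1 N at the ball.
- drawbar_tip (a point): Centre of the lever's red 26 mm ball, 80 mm from its pivot. The pivot lies 100 mm to the +y side of the nose axis and 28 mm below the nose face, the hinge along the unit's y (same axes as nose_face), so the ball swings in an upright arc along the unit's x, 77 mm in a full throw, about 142 to 152 mm above the bench.
- heel1_mid (a point): A lacquered burgundy shoe heel with a black rubber top layer, 44 mm long (x), 36 mm wide (y), 38 mm tall, mass about 60 g: D-shaped from above, flat breast face at -x, straight parallel sides, round back at +x. The point is at its centre, half-way up (19 mm above its underside); z up. Absent in some runs (two to four heels are present). Lies upright on the bench at the start.
- heel1_breast (a point): Middle of the flat breast face of that heel, 22 mm from its centre.
- heel2_mid (a point): A lacquered burgundy shoe heel with a black rubber top layer, 44 mm long (x), 36 mm wide (y), 38 mm tall, mass about 60 g: D-shaped from above, flat breast face at -x, straight parallel sides, round back at +x. The point is at its centre, half-way up (19 mm above its underside); z up. Absent in some runs (two to four heels are present). Lies upright on the bench at the start.
- heel2_breast (a point): Middle of the flat breast face of that heel, 22 mm from its centre.
- heel3_mid (a point): A lacquered burgundy shoe heel with a black rubber top layer, 44 mm long (x), 36 mm wide (y), 38 mm tall, mass about 60 g: D-shaped from above, flat breast face at -x, straight parallel sides, round back at +x. The point is at its centre, half-way up (19 mm above its underside); z up. Absent in some runs (two to four heels are present). Lies upright on the bench at the start.
- heel3_breast (a point): Middle of the flat breast face of that heel, 22 mm from its centre.
- heel4_mid (a point): A lacquered burgundy shoe heel with a black rubber top layer, 44 mm long (x), 36 mm wide (y), 38 mm tall, mass about 60 g: D-shaped from above, flat breast face at -x, straight parallel sides, round back at +x. The point is at its centre, half-way up (19 mm above its underside); z up. Absent in some runs (two to four heels are present). Lies upright on the bench at the start.
- heel4_breast (a point): Middle of the flat breast face of that heel, 22 mm from its centre.
- bay1 (a point): Locating corner of bay 1 of the sloped white feed plate: where the steel end stop (14 mm high) meets the bay's steel side fence (7 mm high, 8 mm thick), at plate level. x runs uphill along the fence, away from the stop (plate 125 mm long); y across the bay, away from the fence (64 mm clear to the next one); z the plate's normal. All four bays are alike, side by side along y, 72 mm apart.
- bay2 (a point): Locating corner of bay 2, as bay 1. The plate falls about 18 degrees to the stops and 8 degrees to the fences; its slippery lining (friction about 0.05) lets a heel slide into the corner by itself. A heel at home has its middle at x 22, y 18, z 19 mm in this frame, breast against the stop.
- bay3 (a point): Locating corner of bay 3, as bay 1.
- bay4 (a point): Locating corner of bay 4, as bay 1; beyond it there is no further fence (64 mm of plate).
- hammer: Shoemaker's hammer lying on the bench, a bystander
- glue_tin: Closed tin, 72 mm diameter, 100 mm tall, standing on the bench, a bystander; origin at its underside
- tack_tub: Small closed grey plastic tub, 80 mm across and 50 mm tall, on the bench, a bystander; origin at its underside

How it is judged (in metres and radians):
On the way, in this order (a step that is already met when the one before it is completed fails the run):
1. the drawbar lever is swung back to released (value of joint drawbar below 0.12 rad), for 0.2 s.
2. the worn head stands home in the empty tool pot (((horizontal distance between worn_head_grip and pot_a_face below 0.004 m and z of worn_head_grip in the frame of pot_a_face between 0.056 and 0.0635 m and angle between worn_head_grip's own z axis and vertical below 0.06 rad) or (horizontal distance between worn_head_grip and pot_b_face below 0.004 m and z of worn_head_grip in the frame of pot_b_face between 0.056 and 0.0635 m and angle between worn_head_grip's own z axis and vertical below 0.06 rad))), for 0.2 s.
3. the fresh head is home in the spindle, slots over the dogs (horizontal distance between fresh_head_grip and nose_face below 0.004 m and z of fresh_head_grip in the frame of nose_face between 0.056 and 0.0635 m and angle between fresh_head_grip's own z axis and vertical below 0.06 rad and angle between the x axis of fresh_head_grip and the x axis of nose_face, either way round below 0.16 rad), for 0.2 s.
4. the drawbar lever is thrown to clamped, the fresh head still home (all of step 3 and value of joint drawbar above 0.88 rad), for 0.2 s.
At the end, for the whole second after the job is handed in: Worn head home in a pot, fresh head home in the nose (4 mm of axis, flange within 3.5 mm, upright, slots within 0.16 rad of the dogs); lever past 0.88 rad; each heel in a bay, breast within 4 mm of the stop, side within 4.5 mm of the fence, flat on the plate; all at rest (all of step 4 and ((horizontal distance between worn_head_grip and pot_a_face below 0.004 m and z of worn_head_grip in the frame of pot_a_face between 0.056 and 0.0635 m and angle between worn_head_grip's own z axis and vertical below 0.06 rad) or (horizontal distance between worn_head_grip and pot_b_face below 0.004 m and z of worn_head_grip in the frame of pot_b_face between 0.056 and 0.0635 m and angle between worn_head_grip's own z axis and vertical below 0.06 rad)) and ((x of heel1_breast in the frame of bay1 between -0.004 and 0.004 m and x of heel1_mid in the frame of bay1 between 0.0175 and 0.0265 m and y of heel1_mid in the frame of bay1 between 0.0145 and 0.0225 m and z of heel1_mid in the frame of bay1 between 0.015 and 0.023 m) or (x of heel1_breast in the frame of bay2 between -0.004 and 0.004 m and x of heel1_mid in the frame of bay2 between 0.0175 and 0.0265 m and y of heel1_mid in the frame of bay2 between 0.0145 and 0.0225 m and z of heel1_mid in the frame of bay2 between 0.015 and 0.023 m) or (x of heel1_breast in the frame of bay3 between -0.004 and 0.004 m and x of heel1_mid in the frame of bay3 between 0.0175 and 0.0265 m and y of heel1_mid in the frame of bay3 between 0.0145 and 0.0225 m and z of heel1_mid in the frame of bay3 between 0.015 and 0.023 m) or (x of heel1_breast in the frame of bay4 between -0.004 and 0.004 m and x of heel1_mid in the frame of bay4 between 0.0175 and 0.0265 m and y of heel1_mid in the frame of bay4 between 0.0145 and 0.0225 m and z of heel1_mid in the frame of bay4 between 0.015 and 0.023 m)) and ((x of heel2_breast in the frame of bay1 between -0.004 and 0.004 m and x of heel2_mid in the frame of bay1 between 0.0175 and 0.0265 m and y of heel2_mid in the frame of bay1 between 0.0145 and 0.0225 m and z of heel2_mid in the frame of bay1 between 0.015 and 0.023 m) or (x of heel2_breast in the frame of bay2 between -0.004 and 0.004 m and x of heel2_mid in the frame of bay2 between 0.0175 and 0.0265 m and y of heel2_mid in the frame of bay2 between 0.0145 and 0.0225 m and z of heel2_mid in the frame of bay2 between 0.015 and 0.023 m) or (x of heel2_breast in the frame of bay3 between -0.004 and 0.004 m and x of heel2_mid in the frame of bay3 between 0.0175 and 0.0265 m and y of heel2_mid in the frame of bay3 between 0.0145 and 0.0225 m and z of heel2_mid in the frame of bay3 between 0.015 and 0.023 m) or (x of heel2_breast in the frame of bay4 between -0.004 and 0.004 m and x of heel2_mid in the frame of bay4 between 0.0175 and 0.0265 m and y of heel2_mid in the frame of bay4 between 0.0145 and 0.0225 m and z of heel2_mid in the frame of bay4 between 0.015 and 0.023 m)) and ((x of heel3_breast in the frame of bay1 between -0.004 and 0.004 m and x of heel3_mid in the frame of bay1 between 0.0175 and 0.0265 m and y of heel3_mid in the frame of bay1 between 0.0145 and 0.0225 m and z of heel3_mid in the frame of bay1 between 0.015 and 0.023 m) or (x of heel3_breast in the frame of bay2 between -0.004 and 0.004 m and x of heel3_mid in the frame of bay2 between 0.0175 and 0.0265 m and y of heel3_mid in the frame of bay2 between 0.0145 and 0.0225 m and z of heel3_mid in the frame of bay2 between 0.015 and 0.023 m) or (x of heel3_breast in the frame of bay3 between -0.004 and 0.004 m and x of heel3_mid in the frame of bay3 between 0.0175 and 0.0265 m and y of heel3_mid in the frame of bay3 between 0.0145 and 0.0225 m and z of heel3_mid in the frame of bay3 between 0.015 and 0.023 m) or (x of heel3_breast in the frame of bay4 between -0.004 and 0.004 m and x of heel3_mid in the frame of bay4 between 0.0175 and 0.0265 m and y of heel3_mid in the frame of bay4 between 0.0145 and 0.0225 m and z of heel3_mid in the frame of bay4 between 0.015 and 0.023 m)) and ((x of heel4_breast in the frame of bay1 between -0.004 and 0.004 m and x of heel4_mid in the frame of bay1 between 0.0175 and 0.0265 m and y of heel4_mid in the frame of bay1 between 0.0145 and 0.0225 m and z of heel4_mid in the frame of bay1 between 0.015 and 0.023 m) or (x of heel4_breast in the frame of bay2 between -0.004 and 0.004 m and x of heel4_mid in the frame of bay2 between 0.0175 and 0.0265 m and y of heel4_mid in the frame of bay2 between 0.0145 and 0.0225 m and z of heel4_mid in the frame of bay2 between 0.015 and 0.023 m) or (x of heel4_breast in the frame of bay3 between -0.004 and 0.004 m and x of heel4_mid in the frame of bay3 between 0.0175 and 0.0265 m and y of heel4_mid in the frame of bay3 between 0.0145 and 0.0225 m and z of heel4_mid in the frame of bay3 between 0.015 and 0.023 m) or (x of heel4_breast in the frame of bay4 between -0.004 and 0.004 m and x of heel4_mid in the frame of bay4 between 0.0175 and 0.0265 m and y of heel4_mid in the frame of bay4 between 0.0145 and 0.0225 m and z of heel4_mid in the frame of bay4 between 0.015 and 0.023 m)) and linear speed of each of fresh_head, worn_head, heel1, heel2, heel3, heel4 below 0.02 m/s); the robot touches nothing.
It fails at once if a heel squeezed with more than 45 N a finger (90 N summed over the fingers) (contact force between the fingers and heel1 above 90 N or contact force between the fingers and heel2 above 90 N or contact force between the fingers and heel3 above 90 N or contact force between the fingers and heel4 above 90 N).
It fails at once if hammer, tin or tub moved more than 3 cm (distance of any of hammer, glue_tin, tack_tub from where it was at the start of the episode above 0.03 m).
Of heel1, heel2, heel3, heel4 only 2 to 4 are there at a start; the rules pass over those that are not, and their reading is None.
At some moment in a run one of heel1, heel2, heel3, heel4 may be knocked a few centimetres aside while the robot is not near it.
It also fails if it takes over 210 s, if anything falls off the work surface, if the arm or the gripper's body presses on something with over 40 N, if the wrist force passes 120 N, or if a joint passes its speed limit or range.

## Working session

There is one attempt and no reset: what is moved stays moved. The work goes in short steps, each a Python script; the robot and the scene stay as the last script left them, time stands still between calls to the robot, and variables do not carry over. Pictures are saved under pics/ and viewed, at most 18 in all, crops included, and the job is handed in when it is done.

```bash
mkdir -p pics && ls && python3 - <<'E'
from workcell import env
import cv2
s=env.read_state();print(s['clock'],s['position'],s['tool_rot'],s['opening'])
for n in ['scene','top']:
    f=env.grab_frame(n);cv2.imwrite(f'pics/{n}0.png',f['image'])
    print(n,f['fx'],f['fy'],f['cx'],f['cy'],f['D'],f['position'],f['orientation'])
    for t in ['fresh_head_grip','worn_head_grip','nose_face','pot_a_face','drawbar_tip','heel1_mid','heel1_breast','bay1','hammer','glue_tin','tack_tub']:
        try:
            r=env.search_frame(f,t);print(t,[([round(float(v),3) for v in d['xyz']],round(float(d['score']),2)) for d in r])
        except Exception as e: print(t,repr(e))
E
```

```text
pics
0.0 [ 0.19809367 -0.59212516  0.22146614] [ 1.79874600e+02 -4.94788839e-03 -1.61514266e+02] 1.0003539665022483
scene 417.0859060737077 417.0859060737077 321.73302088960077 200.62166636209415 [-0.04989897  0.          0.          0.          0.        ] [ 1.12007246 -0.69453082  1.02802696] [44.38244926 -1.11085767 39.9441097 ]
fresh_head_grip [([0.454, 0.306, 0.108], 0.66)]
worn_head_grip [([0.653, 0.079, 0.142], 0.83)]
nose_face [([0.68, 0.089, 0.052], 0.71)]
pot_a_face [([0.466, 0.292, 0.033], 0.58)]
drawbar_tip [([0.357, -0.405, 0.047], 0.53), ([0.681, 0.185, 0.146], 0.48)]
heel1_mid []
heel1_breast []
bay1 [([0.591, -0.245, 0.058], 0.86)]
hammer [([0.804, -0.191, 0.023], 0.95)]
glue_tin [([0.684, 0.418, 0.071], 0.72)]
tack_tub [([0.359, -0.404, 0.047], 0.81), ([0.682, 0.091, 0.053], 0.55)]
top 391.1827570769182 391.1827570769182 322.57735696515726 202.1824732523339 [-0.05151668  0.          0.          0.          0.        ] [0.48749083 0.01918231 1.14651821] [  4.95959037  -1.92098869 -90.32474312]
fresh_head_grip [([0.448, 0.309, 0.113], 0.9), ([0.593, -0.239, 0.061], 0.68)]
worn_head_grip [([0.639, 0.091, 0.142], 0.94)]
nose_face [([0.636, 0.135, 0.053], 0.65)]
pot_a_face [([0.454, 0.295, 0.033], 0.63), ([0.564, 0.359, 0.068], 0.53)]
drawbar_tip [([0.674, 0.19, 0.15], 0.61)]
heel1_mid []
heel1_breast []
bay1 [([0.454, 0.293, 0.031], 0.67), ([0.584, -0.232, 0.062], 0.62)]
hammer [([0.797, -0.171, 0.024], 0.92), ([0.457, 0.045, 0.04], 0.63)]
glue_tin [([0.669, 0.424, 0.102], 0.91)]
tack_tub [([0.348, -0.395, 0.052], 0.83)]
```

View pics/top0.png

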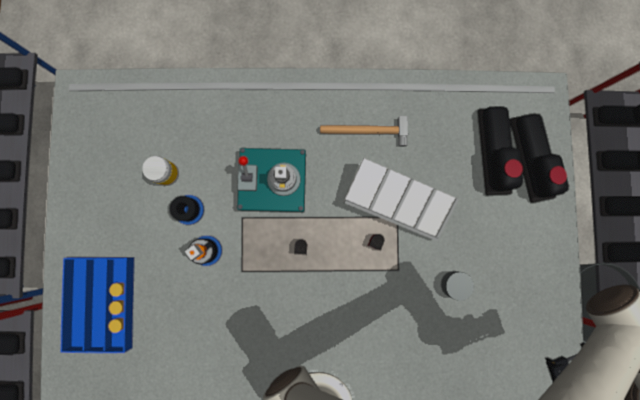

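View pics/scene0.png

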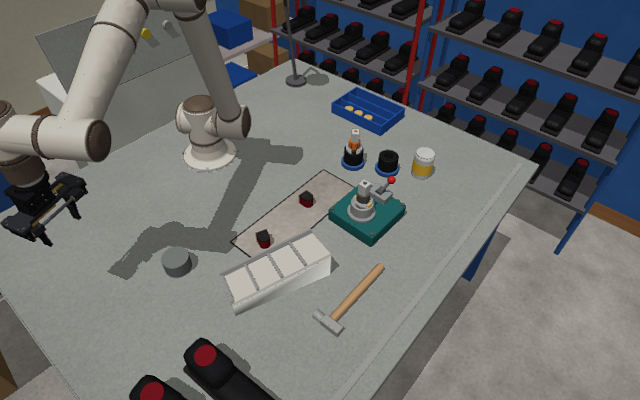

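The top view shows the worn head in the teal unit at (282,178), with its lever ball at (243,160). The empty pot is at (184,209) and the fresh head at (203,250). The plate is at (400,197), and there are two heels on the mat at (300,247) and (376,241). I'll take closer wrist views next.

```bash
cat > h.py <<'E'
from workcell import env
import numpy as np, cv2, pickle
from scipy.spatial.transform import Rotation as Ro
def cam(f):
    R=Ro.from_euler('xyz',f['orientation'],degrees=True).as_matrix()@np.diag([1,-1,-1])
    K=np.array([[f['fx'],0,f['cx']],[0,f['fy'],f['cy']],[0,0,1.]]);return R,np.array(f['position']),K,np.array(f['D'],float)
def proj(f,P):
    R,c,K,D=cam(f);Pc=(np.atleast_2d(P)-c)@R
    return cv2.projectPoints(Pc.reshape(-1,1,3),np.zeros(3),np.zeros(3),K,D)[0].reshape(-1,2)
def back(f,px,z):
    R,c,K,D=cam(f);u=cv2.undistortPoints(np.array(px,float).reshape(-1,1,2),K,D).reshape(-1,2)
    d=np.c_[u,np.ones(len(u))]@R.T;return c+d*((z-c[2])/d[:,2])[:,None]
def shot(n,name):
    f=env.grab_frame(n);cv2.imwrite(f'pics/{name}.png',f['image']);pickle.dump(f,open(f'pics/{name}.pkl','wb'));return f
def load(n): return pickle.load(open(f'pics/{n}.pkl','rb'))
def down(yaw): return [180,0,yaw]
def st(m=''):
    s=env.read_state();print(m,round(s['clock'],1),np.round(s['position'],4),np.round(s['tool_rot'],2),'op',round(s['opening'],3),'ff',np.round(s['finger_force'],1),'F',np.round(s['force'],1));return s
E
python3 - <<'E'
from h import *
for name,p in dict(w_sp=[0.55,0.09,0.42],w_pot=[0.43,0.33,0.42],w_heel=[0.42,-0.02,0.38],w_plate=[0.5,-0.24,0.42]).items():
    for yaw in (90,):
        try:
            env.goto(p,down(yaw));f=shot('wrist',name);st(name);print(f['position'],f['orientation'],np.round(env.read_state()['joint_positions'],0))
        except env.Unreachable as e: print(name,'unreach')
im=[cv2.imread(f'pics/{n}.png') for n in ['w_sp','w_pot','w_heel','w_plate']]
cv2.imwrite('pics/m.png',cv2.resize(np.vstack([np.hstack(im[:2]),np.hstack(im[2:])]),(800,500),interpolation=cv2.INTER_AREA))
E
```

```text
w_sp 4.0 [0.5501 0.0895 0.4198] [-1.7998e+02  1.0000e-02  8.9940e+01] op 1.001 ff 0.0 F [-0.6  0.5  0. ]
[0.55080508 0.16110173 0.58132851] [-1.53499882e+01  3.33918010e-03 -2.92002947e-02] [ 26.  11.  13.   0. -92. 154.]
w_pot 5.1 [0.4307 0.3291 0.4201] [1.7999e+02 1.0000e-02 8.9910e+01] op 0.995 ff 0.0 F [ 0.4 -0.3 -0.4]
[0.43111331 0.40091847 0.58161649] [-15.35119407  -0.03056324  -0.02279882] [ 55.  10.  11.   0. -91. 125.]
w_heel 6.5 [ 0.4205 -0.0193  0.38  ] [ 1.7999e+02 -1.0000e-02  9.0050e+01] op 0.997 ff 0.0 F [0.2 0.6 1.1]
[0.42100145 0.05191708 0.54163613] [-15.32807277  -0.03691581   0.04442896] [ 20.  -3.  -8.  -0. -85. 160.]
w_plate 11.3 [ 0.5    -0.2399  0.42  ] [180.    -0.    90.01] op 0.998 ff 0.0 F [-0.7 -0.8  0.3]
[ 0.50061038 -0.16842158  0.58155058] [-15.33851831  -0.01834882   0.03402398] [  -9.   11.   13.   -0.  -92. -171.]
```

View pics/m.png

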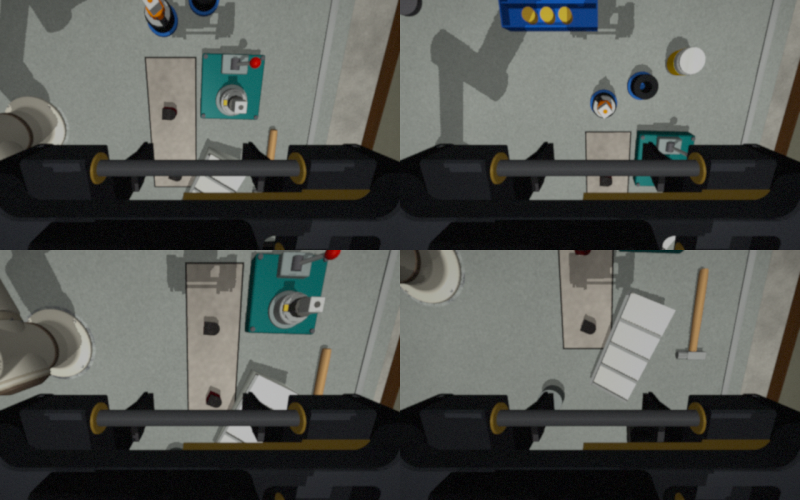

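```bash
python3 - <<'E'
from h import *
t=load('top0') if 0 else None
f=load('w_heel')
# rough heels from w_heel mosaic px (scale 1.6)
hp=back(f,[[211*1.6,(327-250)*1.6],[213*1.6,(398-250)*1.6]],0.03);print(hp)
f=load('w_plate');print('plate corners z~.05',np.round(back(f,[[632*1.6-640,(292-250)*1.6],[675*1.6-640,(308-250)*1.6],[631*1.6-640,(399-250)*1.6],[594*1.6-640,(380-250)*1.6]],0.05),3))
f=load('w_sp');print('nose',back(f,[[231*1.6,100*1.6]],0.1),f['fx'])
f=load('w_pot');print('pots',back(f,[[643*1.6-640,86*1.6],[602*1.6-640,101*1.6]],0.07))
def view(n,x,y,z):
    env.goto([x,y-0.072,z],down(90));f=shot('wrist',n);st(n);return f
f=view('v_plate',0.58,-0.20,0.26)
f=view('v_heel',0.46,0.0,0.20)
f=view('v_sp',0.64,0.095,0.27)
f=view('v_pot',0.5,0.325,0.27)
im=[cv2.imread(f'pics/{n}.png')[:270] for n in ['v_sp','v_pot','v_heel','v_plate']]
cv2.imwrite('pics/m2.png',cv2.resize(np.vstack([np.hstack(im[:2]),np.hstack(im[2:])]),(800,338),interpolation=cv2.INTER_AREA))
E
```

```text
[[ 0.45793755  0.04962451  0.03      ]
 [ 0.46845661 -0.16279043  0.03      ]]
plate corners z~.05 [[ 0.595 -0.078  0.05 ]
 [ 0.718 -0.119  0.05 ]
 [ 0.608 -0.395  0.05 ]
 [ 0.489 -0.331  0.05 ]]
nose [[0.6404932  0.09856831 0.1       ]] 284.16221045436765
pots [[0.55867132 0.37384692 0.07      ]
 [0.44333561 0.3316004  0.07      ]]
v_plate 12.1 [ 0.5807 -0.2723  0.2627] [1.7976e+02 1.0000e-01 9.0020e+01] op 0.997 ff 0.0 F [-0.3  0.1  1.1]
v_heel 17.0 [ 0.46  -0.072  0.2  ] [180.    -0.    89.99] op 1.002 ff 0.0 F [ 0.1 -0.8  1.1]
v_sp 17.9 [0.6388 0.0223 0.2696] [-1.7991e+02  1.0000e-02  8.9970e+01] op 0.997 ff 0.0 F [ 0.1  0.4 -0.1]
v_pot 19.0 [0.5006 0.252  0.27  ] [1.7999e+02 1.0000e-02 8.9910e+01] op 0.999 ff 0.0 F [-0.4 -0.4  0.4]
```

View pics/m2.png

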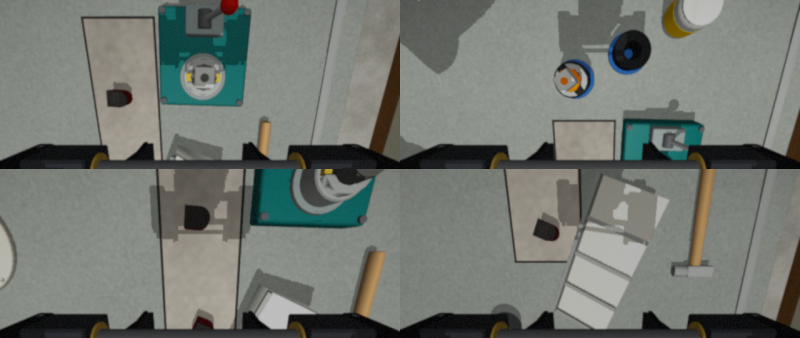

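```bash
python3 - <<'E'
from h import *
def crop(n,cx,cy,w=100,h=75):
    i=cv2.imread(f'pics/{n}.png');x=int(max(cx-w/2,0));y=int(max(cy-h/2,0));print(n,x,y)
    return cv2.resize(i[y:y+h,x:x+w],(400,300),interpolation=cv2.INTER_CUBIC)
a=[crop('v_sp',328,120),crop('v_pot',280,125),crop('v_pot',368,80),crop('v_heel',316,74)]
cv2.imwrite('pics/c1.png',np.vstack([np.hstack(a[:2]),np.hstack(a[2:])]))
E
```

```text
v_sp 278 82
v_pot 230 87
v_pot 318 42
v_heel 266 36
```

View pics/c1.png

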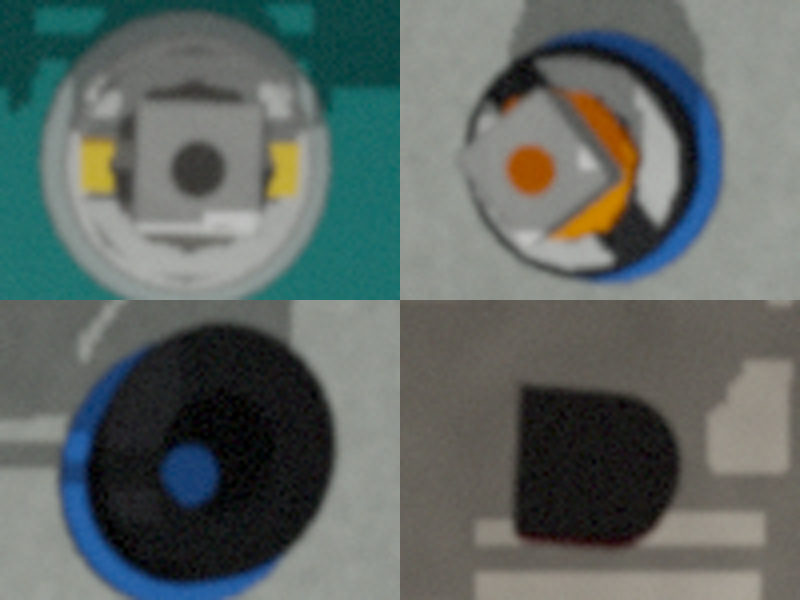

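```bash
python3 - <<'E'
from h import *
a=cv2.imread('pics/v_plate.png')[0:270,220:460];b=cv2.imread('pics/scene0.png')[220:320,210:345]
a=cv2.resize(a,(480,540),interpolation=cv2.INTER_CUBIC);b=cv2.resize(b,(320,237),interpolation=cv2.INTER_CUBIC)
c=cv2.imread('pics/top0.png')[150:245,335:465];c=cv2.resize(c,(320,234),interpolation=cv2.INTER_CUBIC)
r=np.zeros((540,320,3),np.uint8);r[:237]=b;r[240:474]=c
cv2.imwrite('pics/c2.png',np.hstack([a,r]))
E
```

```text
(no output)
```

View pics/c2.png

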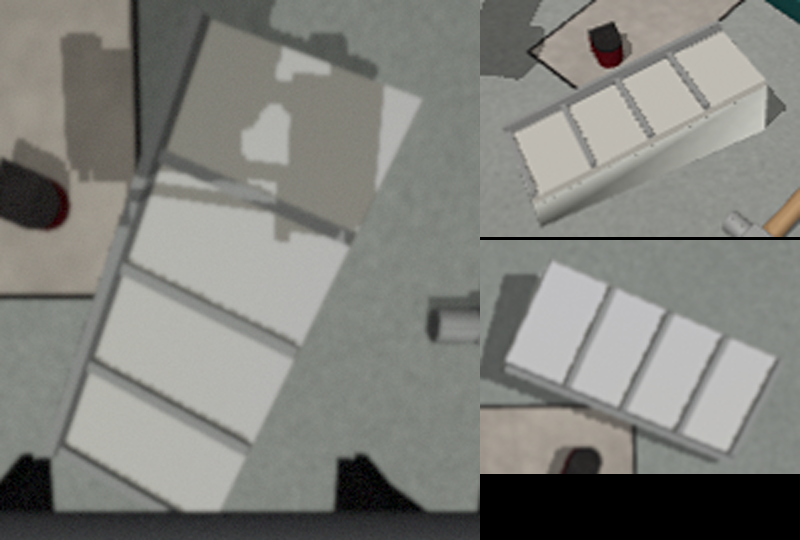

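The end stop is on the low-x side at the left of the crop, and the fences run uphill toward +x. Bay 1 is the bottom (-y) bay and bay 4 the top one. The first heel's breast already faces -x. Next I'll fit the nose, pots and plate.

```bash
cat > fit.py <<'E'
from h import *
from scipy.optimize import least_squares
def circle(f,c0,z,r=0.036,chan=None,w=0.007,dark=False):
    im=cv2.GaussianBlur(f['image'].astype(float),(0,0),0.8)
    g=chan(im) if chan else im.sum(2); c=np.array(c0,float)
    for _ in range(3):
        th=np.linspace(0,2*np.pi,180,endpoint=False);rr=np.arange(r-w,r+w,0.0003);pts=[];ang=[]
        for t in th:
            P=np.c_[c[0]+rr*np.cos(t),c[1]+rr*np.sin(t),np.full(len(rr),z)]
            q=proj(f,P).astype(np.float32);v=cv2.remap(g.astype(np.float32),q[:,:1],q[:,1:],cv2.INTER_LINEAR).ravel()
            d=np.gradient(v); k=np.argmax(d if dark else abs(d)); pts.append(P[k,:2])
        pts=np.array(pts)
        s=least_squares(lambda p:np.hypot(*(pts-p[:2]).T)-p[2],[*c,r],loss='soft_l1',f_scale=0.0007);c=s.x[:2]
    return s.x,np.median(abs(s.fun))
E
python3 - <<'E'
from fit import *
f=load('v_sp')
print('nose',circle(f,[.640,.097],.1,chan=lambda i:i[...,2]))
hsv=cv2.cvtColor(f['image'],cv2.COLOR_BGR2HSV)
m=cv2.inRange(hsv,(20,120,100),(35,255,255));n,l,s,c=cv2.connectedComponentsWithStats(m)
for k in range(1,n):
    if s[k,4]>20: print('dog',s[k],back(f,[c[k]],.109)[0])
m=cv2.inRange(hsv,(0,150,80),(6,255,255));n,l,s,c=cv2.connectedComponentsWithStats(m)
for k in range(1,n):
    if s[k,4]>20: print('red',s[k],back(f,[c[k]],.145)[0])
for n,x,y in [('v_pe',.559,.374),('v_pf',.443,.332)]:
    env.goto([x,y-0.072,.22],down(90));f=shot('wrist',n);st(n)
    print(n,circle(f,[x,y],.07,dark=True))
S=dict(v_plate=[((125,280,0),(430,49)),((125,212,7),(396,119)),((125,140,7),(368.5,176)),((125,68,7),(344,224)),((0,140,7),(282.5,132.5)),((0,68,7),(266.5,181)),((0,-4,7),(251.5,222.5))],
 scene0=[((125,280,0),(330.3,254.6)),((125,-8,0),(235.3,305.7)),((125,212,7),(306.2,265.6)),((125,140,7),(282.2,277.8)),((125,68,7),(258.1,290.5))],
 top0=[((125,280,0),(362.6,158.9)),((125,-8,0),(455.7,197.6)),((125,212,7),(387.8,170.3)),((125,140,7),(411.4,180.5)),((125,68,7),(434.1,190.7))])
env_f={'v_plate':load('v_plate'),'scene0':env.grab_frame('scene'),'top0':env.grab_frame('top')}
def T(p): return Ro.from_euler('ZYX',[p[3],-p[4],p[5]],degrees=True).as_matrix(),np.array(p[:3])
def res(p):
    R,t=T(p);o=[]
    for n,l in S.items():
        P=np.array([a for a,_ in l])/1000.@R.T+t;o.append((proj(env_f[n],P)-np.array([b for _,b in l])).ravel())
    return np.r_[np.concatenate(o),(p[4]-18)*1,(p[5]-8)*1]
s=least_squares(res,[.5,-.33,.03,-20,18,8],loss='soft_l1');print('plate',np.round(s.x,4));print(np.round(res(s.x),1))
np.save('plate.npy',s.x)
a=cv2.resize(cv2.imread('pics/v_pf.png')[70:145,270:370],(400,300),interpolation=cv2.INTER_CUBIC)
b=cv2.resize(cv2.imread('pics/v_pe.png')[70:145,270:370],(400,300),interpolation=cv2.INTER_CUBIC);cv2.imwrite('pics/c3.png',np.hstack([a,b]))
E
```

```text
nose (array([0.64405103, 0.09413256, 0.03808924]), np.float64(0.0016033442297001786))
dog [299 117   8  13  94] [0.62381161 0.09281819 0.109     ]
dog [345 118   7  13  78] [0.67416001 0.09173823 0.109     ]
dog [145 254   7  38 127] [ 0.42519554 -0.09179146  0.109     ]
dog [482 254   7  38 114] [ 0.85332066 -0.09048053  0.109     ]
red [353   0  28  20 408] [0.68416408 0.19057627 0.145     ]
v_pe 19.5 [0.5598 0.301  0.2197] [-1.7998e+02  5.0000e-02  8.9920e+01] op 0.999 ff 0.0 F [-0.6  0.6  0.6]
v_pe (array([0.56682859, 0.37140893, 0.03576088]), np.float64(0.0001890238104875555))
v_pf 20.1 [0.4434 0.2601 0.2218] [ 1.7983e+02 -1.5000e-01  9.0000e+01] op 0.998 ff 0.0 F [ 0.2  0.4 -0.3]
v_pf (array([0.44849903, 0.33777717, 0.03449335]), np.float64(0.0026911998123966274))
plate [ 4.88700e-01 -3.43300e-01  1.54000e-02 -2.43903e+01  1.84412e+01
  9.16030e+00]
[-2.   7.   0.6 -0.7  0.1 -0.9  0.8 -0.6 -0.4 -0.1 -0.6 -0.3  0.3  0.1
 -2.1  0.5 -2.4 -0.1 -0.3 -0.9  0.1 -0.6  0.  -0.5  2.9 -0.4  0.3  0.2
  0.4 -1.8 -0.2 -2.  -0.4 -2.4  0.4  1.2]
```

View pics/c3.png

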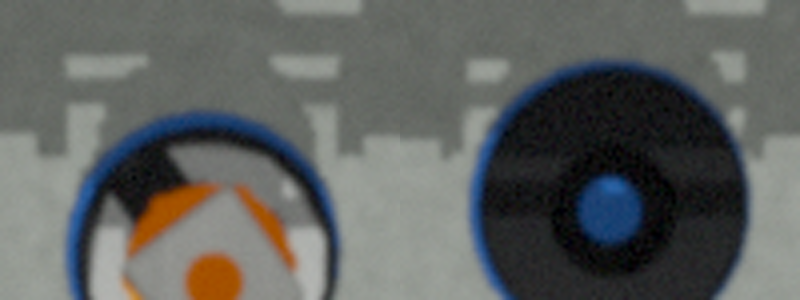

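```bash
python3 - <<'E'
from fit import *
out=[]
for n,x,y,z,c in [('u_pf',.4485,.3378,.07,lambda i:i[...,0]-i[...,2]),('u_sp',.649,.0925,.1,lambda i:i[...,2])]:
    env.goto([x,y-0.0716,.225],down(90));env.dwell(.3);f=shot('wrist',n);st(n)
    r=circle(f,[x,y],z,chan=c,w=.004);print(n,r)
    px=proj(f,[[r[0][0],r[0][1],z]])[0];x0,y0=int(px[0])-50,int(px[1])-50;print(x0,y0)
    im=cv2.resize(f['image'][y0:y0+100,x0:x0+100],(400,400),interpolation=cv2.INTER_CUBIC)
    t=np.linspace(0,2*np.pi,40);q=(proj(f,np.c_[r[0][0]+.036*np.cos(t),r[0][1]+.036*np.sin(t),np.full(40,z)])-[x0,y0]+.5)*4-.5
    for p in q: cv2.circle(im,(int(round(p[0])),int(round(p[1]))),1,(0,0,255),-1)
    out.append(im)
cv2.imwrite('pics/c4.png',np.hstack(out))
f=load('u_sp');hsv=cv2.cvtColor(f['image'],cv2.COLOR_BGR2HSV)
m=cv2.inRange(hsv[:230],(20,120,100),(35,255,255));n,l,s,c=cv2.connectedComponentsWithStats(m)
for k in range(1,n):
    if s[k,4]>20: print('dog',s[k],back(f,[c[k]],.109)[0])
E
```

```text
u_pf 20.9 [0.4484 0.2661 0.2248] [-1.7999e+02  1.0000e-02  9.0000e+01] op 1.0 ff 0.0 F [-1.1 -0.1  0. ]
u_pf (array([0.44895352, 0.33805828, 0.03536892]), np.float64(0.002471220091965612))
266 71
u_sp 22.4 [0.6488 0.0217 0.2253] [ 1.7998e+02 -1.0000e-02  9.0070e+01] op 0.998 ff 0.0 F [-0.3  0.7  0. ]
u_sp (array([0.64902265, 0.09250117, 0.03969746]), np.float64(0.00010926021846427089))
266 72
dog [284 115  10  15 122] [0.6228649  0.09296266 0.109     ]
dog [338 117  10  15 118] [0.67397184 0.09156455 0.109     ]
```

View pics/c4.png

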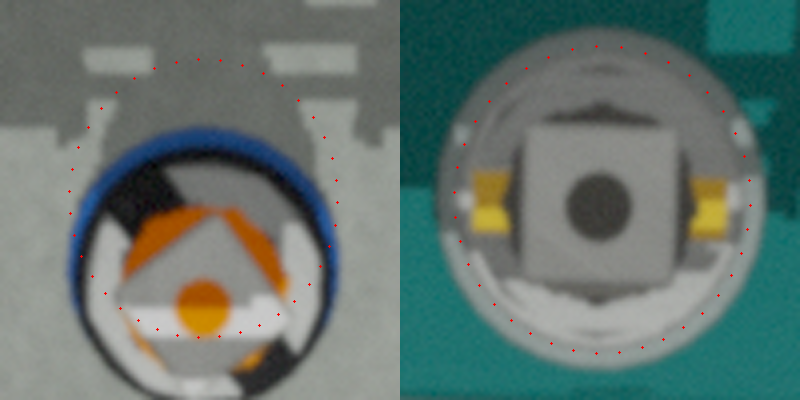

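```bash
cat >> fit.py <<'E'
from scipy.optimize import differential_evolution
def square(f,c0,z,h=0.014,w=0.008):
    g=cv2.GaussianBlur(cv2.cvtColor(f['image'],cv2.COLOR_BGR2GRAY).astype(np.float32),(0,0),0.7)
    s=np.linspace(-.9,.9,25)*h
    def line(k):
        o=[np.c_[s,0*s+k],np.c_[s,0*s-k],np.c_[0*s+k,s],np.c_[0*s-k,s]];return np.vstack(o)
    def cost(p):
        R=np.array([[np.cos(p[2]),-np.sin(p[2])],[np.sin(p[2]),np.cos(p[2])]]);v=[]
        for k in (h-.0012,h+.0012):
            q=proj(f,np.c_[line(k)@R.T+p[:2],np.full(100,z)]).astype(np.float32);v.append(cv2.remap(g,q[:,:1],q[:,1:],cv2.INTER_LINEAR).ravel())
        return -np.minimum(abs(v[0]-v[1]),40).mean()
    r=differential_evolution(cost,[(c0[0]-w,c0[0]+w),(c0[1]-w,c0[1]+w),(-np.pi/4,np.pi/4)],seed=1,popsize=20,maxiter=80)
    return r.x[:2],np.degrees(r.x[2]),r.fun
E
python3 - <<'E'
from fit import *
f=load('u_sp');c=back(f,[[316.2,123.2]],.18)[0];print(c,square(f,c,.18))
f=load('u_pf');c=back(f,[[316.75,147.75]],.15)[0];print(c,back(f,[[317.2,140.5]],.07));r=square(f,c,.15);print(r)
env.goto([r[0][0],r[0][1]-0.0716,.225],down(90));env.dwell(.3);f=shot('wrist','x_pf')
r=square(f,r[0],.15);print(r);print('pot',circle(f,r[0],.07,chan=lambda i:i[...,0]-i[...,2],w=.004))
px=proj(f,[[*r[0],.15]])[0];x0,y0=int(px[0])-50,int(px[1])-50
im=cv2.resize(f['image'][y0:y0+100,x0:x0+100],(600,600),interpolation=cv2.INTER_CUBIC)
R=Ro.from_euler('z',r[1],degrees=True).as_matrix()[:2,:2]
for p in np.array([[1,1],[1,-1],[-1,-1],[-1,1]])*.014@R.T+r[0]:
    q=(proj(f,[[*p,.15]])[0]-[x0,y0]+.5)*6;cv2.circle(im,(int(q[0]),int(q[1])),3,(0,0,255),-1)
for k in range(4):
  a=np.radians(r[1]+90*k)
  q=(proj(f,[[r[0][0]+.031*np.cos(a),r[0][1]+.031*np.sin(a),.082]])[0]-[x0,y0]+.5)*6;cv2.circle(im,(int(q[0]),int(q[1])),4,(0,255,0) if k==0 else (255,0,255),-1)
cv2.imwrite('pics/c5.png',im)
E
```

```text
[0.64914374 0.09248323 0.18      ] (array([0.64861806, 0.09117733]), np.float64(-1.152001010583375), np.float64(-31.495197296142578))
[0.44924404 0.31694257 0.15      ] [[0.44978171 0.31776107 0.07      ]]
(array([0.44864853, 0.31643804]), np.float64(33.94083638724267), np.float64(-28.140832901000977))
(array([0.44065223, 0.30899414]), np.float64(-3.386159515590502), np.float64(-27.2674560546875))
pot (array([0.44031578, 0.30813171, 0.0347924 ]), np.float64(0.002437087628724407))
```

View pics/c5.png

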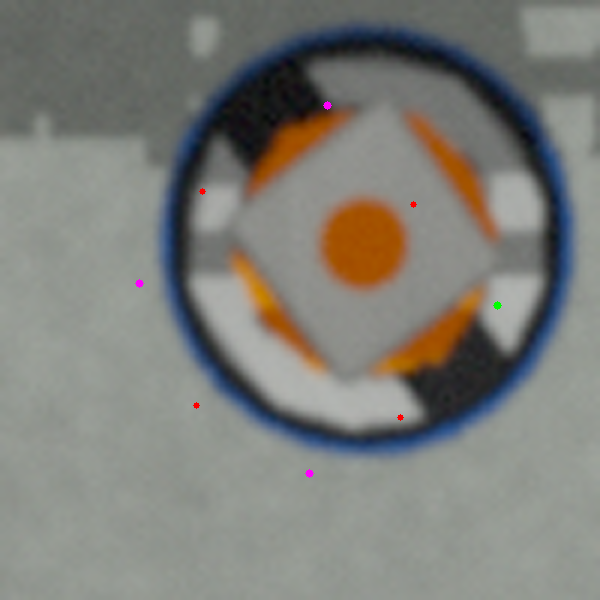

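```bash
python3 - <<'E'
from fit import *
f=load('x_pf');c0=np.array([.44864853,.31643804]);c1=np.array([.44065223,.30899414])
px=proj(f,[[*c1,.15]])[0]  # unknown crop origin used r[0] -> recompute
x0,y0=int(px[0])-50,int(px[1])-50
P=back(f,np.array([[387,102],[498,245],[350,378],[232,240],[364,241]])/6+[x0-.5,y0-.5],.15)[:,:2]
print(P);d=np.roll(P[:4],-1,0)-P[:4];print(np.hypot(*d.T),np.degrees(np.arctan2(d[:,1],d[:,0])),P[:4].mean(0))
S=back(f,np.array([[265,115],[460,370]])/6+[x0,y0],.082)[:,:2];dd=S[1]-S[0];print('slot',np.degrees(np.arctan2(dd[1],dd[0])),S.mean(0))
for n in('x_pf','u_pf'): print(square(load(n),P[:4].mean(0),.15,w=.004))
print('pot',[circle(load('x_pf'),P[:4].mean(0),.07,chan=lambda i:i[...,0]-i[...,2],w=w) for w in(.003,.005)])
E
```

```text
[[0.45190181 0.33495624]
 [0.46674371 0.31693695]
 [0.44691038 0.29950561]
 [0.43124942 0.31761258]
 [0.4488569  0.31746724]]
[0.02334473 0.02640479 0.02394009 0.02696894] [ -50.52283281 -138.68805558  130.85695714   40.02318102] [0.44920133 0.31725285]
slot -51.64962480202166 [0.44911595 0.31676528]
(array([0.4482489 , 0.31604901]), np.float64(37.01904920764204), np.float64(-25.007741928100586))
(array([0.44871812, 0.31651015]), np.float64(34.525133972734636), np.float64(-28.13665771484375))
pot [(array([0.44899492, 0.31754558, 0.034594  ]), np.float64(0.0005875063089085045)), (array([0.44898623, 0.31770006, 0.03472457]), np.float64(0.0006609565701798936))]
```

```bash
python3 - <<'E'
from h import *
env.gripper_to(0.0,20)
for y in (178.6,-1.4):
    q=env.inverse_kinematics([.725,.1925,.25],down(y));print(y,None if q is None else np.round(q))
yaw=min((178.6,-1.4),key=lambda y:np.abs(np.array(env.inverse_kinematics([.725,.1925,.25],down(y)))-env.read_state()['joint_positions']).max())
env.goto([.725,.1925,.25],down(yaw));st()
print(env.move_straight([.725,.1925,.130],force_limit=10),env.move_straight([.629,.1925,.130],rate=.08,force_limit=8));st('pushed')
env.dwell(.3);st()
env.move_straight([.64,.1925,.130]);env.move_straight([.64,.1925,.26])
env.goto([.6487,.0924-.0716,.26],down(88.6));env.gripper_to(.6);env.dwell(.2);f=shot('wrist','l1');st()
hsv=cv2.cvtColor(f['image'],cv2.COLOR_BGR2HSV);m=cv2.inRange(hsv,(0,150,80),(6,255,255));n,l,s,c=cv2.connectedComponentsWithStats(m)
for k in range(1,n):
    if s[k,4]>20: print('red',s[k],back(f,[c[k]],.142)[0])
E
```

```text
178.6 [  27.   34.   24.   -0.  -80. -119.]
-1.4 [ 27.  34.  24.   0. -80.  61.]
 26.6 [0.7245 0.1929 0.25  ] [ 1.80e+02  2.00e-02 -1.32e+00] op 0.002 ff 0.0 F [-0.7  0.4  0.6]
False True
pushed 28.6 [0.635  0.1932 0.1307] [-179.87   -0.35   -1.35] op 0.007 ff 1.2 F [2.6 0.3 0.9]
 28.9 [0.6349 0.1932 0.1302] [-179.9    -0.25   -1.36] op 0.005 ff 1.4 F [3.2 0.9 3. ]
 33.1 [0.6487 0.0208 0.26  ] [179.99  -0.    88.6 ] op 0.597 ff 0.0 F [-0.3  0.1  0.1]
red [255   0  29  15 321] [0.61241163 0.1893723  0.142     ]
```

```bash
python3 - <<'E'
from h import *
p=[.6487,.0920]
env.move_straight([*p,.24]);print(env.move_straight([*p,.149],rate=.1,force_limit=15));st()
env.gripper_to(.0,45);st('grip')
env.move_straight([*p,.20],rate=.06);st('up');env.move_straight([*p,.295]);s=st('top')
e=[.5668,.3714]
env.goto([*e,.28],down(88.6));env.dwell(.3);st('over pot')
# pot face .07, hub home .13 ; tcp home .119
print(env.move_straight([*e,.135],rate=.08,force_limit=15));st()
E
```

```text
False
 34.8 [0.6493 0.0921 0.1499] [ 1.799e+02 -2.000e-02  8.861e+01] op 0.601 ff 0.0 F [ 0.4 -0.5 -0. ]
grip 35.4 [0.6484 0.0919 0.1492] [-1.7997e+02  1.0000e-02  8.8600e+01] op 0.319 ff 45.0 F [-2.2  0.9  2.2]
up 36.4 [0.6483 0.0919 0.1994] [-1.7993e+02  1.0000e-02  8.8590e+01] op 0.319 ff 45.0 F [-0.3 -0.2 -4.1]
top 37.1 [0.648  0.092  0.2934] [-1.7984e+02  1.0000e-02  8.8590e+01] op 0.317 ff 45.0 F [ 0.4 -0.5 -5. ]
over pot 38.6 [0.5674 0.3704 0.2802] [ 1.7999e+02 -1.0000e-02  8.8510e+01] op 0.317 ff 45.0 F [-0.4  0.2 -4.4]
False
 40.5 [0.5671 0.3716 0.1356] [ 1.7995e+02 -4.0000e-02  8.8600e+01] op 0.32 ff 45.0 F [ 0.2 -0.3 -3.9]
```

```bash
python3 - <<'E'
from h import *
e=[.5668,.3714]
print(env.move_straight([*e,.117],rate=.04,force_limit=12));st('seat')
env.gripper_to(.62);env.dwell(.3);st('open')
env.move_straight([*e,.25]);
env.goto([e[0],e[1]-.0716,.25],down(90));env.dwell(.2);f=shot('wrist','worn_in');st()
px=proj(f,[[*e,.15]])[0];x0,y0=int(px[0])-50,int(px[1])-50
cv2.imwrite('pics/c6.png',cv2.resize(f['image'][y0:y0+100,x0:x0+100],(400,400),interpolation=cv2.INTER_CUBIC))
env.goto([.449,.3173,.22],down(40));env.dwell(.2);st()
E
```

```text
True
seat 41.0 [0.5664 0.3714 0.119 ] [-1.7996e+02  3.0000e-02  8.8610e+01] op 0.319 ff 45.0 F [-0.7 -0.2  4.3]
open 42.0 [0.5651 0.3704 0.1168] [-1.7974e+02  1.6000e-01  8.8550e+01] op 0.618 ff 0.0 F [-0.4 -0.2 -0. ]
 43.7 [0.5667 0.3006 0.2494] [-1.7996e+02  2.0000e-02  9.0060e+01] op 0.619 ff 0.0 F [0.1 0.6 0.2]
 44.9 [0.4495 0.3174 0.22  ] [ 1.800e+02 -1.000e-02  3.999e+01] op 0.62 ff 0.0 F [-0.2 -1.  -0.3]
```

View pics/c6.png

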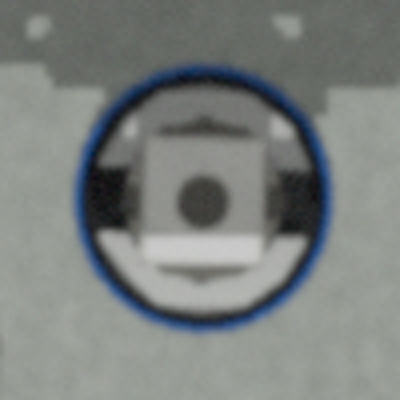

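The worn head is concentric and seated; it made contact at the predicted height. Next is the fresh head.

```bash
python3 - <<'E'
from h import *
p=[.449,.3173]
print(env.move_straight([*p,.120],rate=.1,force_limit=15))
env.gripper_to(.0,45);st('grip')
env.move_straight([*p,.17],rate=.06);st('up');env.move_straight([*p,.29]);st('top')
n=[.6486,.0922]
env.goto([*n,.30],down(88.6));env.dwell(.3);st('over')
print(env.move_straight([*n,.163],rate=.08,force_limit=15));st()
print(env.move_straight([*n,.147],rate=.03,force_limit=12));st('seat')
E
```

```text
False
grip 46.6 [0.449  0.3175 0.1202] [-1.7999e+02 -1.0000e-02  4.0010e+01] op 0.321 ff 44.0 F [-1.2  0.5  0.9]
up 47.6 [0.4487 0.317  0.1696] [-1.800e+02  6.000e-02  3.999e+01] op 0.321 ff 44.0 F [ 1.1  0.5 -3.8]
top 48.5 [0.4483 0.3168 0.2886] [-1.7999e+02  1.6000e-01  3.9990e+01] op 0.32 ff 44.0 F [-0.2  0.2 -5. ]
over 50.1 [0.6483 0.093  0.3002] [ 1.7999e+02 -1.0000e-02  8.8670e+01] op 0.317 ff 44.0 F [ 0.6 -0.3 -3.7]
False
 51.9 [0.6489 0.0923 0.1636] [ 1.7993e+02 -2.0000e-02  8.8600e+01] op 0.321 ff 44.0 F [ 0.4 -0.2 -3.9]
True
seat 52.4 [0.6482 0.092  0.15  ] [-1.7995e+02  4.0000e-02  8.8590e+01] op 0.319 ff 44.4 F [-1.4  0.4  3.2]
```

```bash
python3 - <<'E'
from h import *
n=[.6486,.0922]
env.gripper_to(.6);env.dwell(.3);env.move_straight([*n,.25])
env.goto([n[0],n[1]-.0716,.25],down(88.6));env.dwell(.2);f=shot('wrist','fresh_in')
px=proj(f,[[*n,.15]])[0];x0,y0=int(px[0])-50,int(px[1])-50
a=cv2.resize(f['image'][y0:y0+100,x0:x0+100],(400,400),interpolation=cv2.INTER_CUBIC)
env.gripper_to(0.0,20)
env.goto([.575,.1925,.25],down(-1.4))
print(env.move_straight([.575,.1925,.130],force_limit=10),env.move_straight([.676,.1925,.130],rate=.08,force_limit=8));st('pushed')
env.dwell(.3)
env.move_straight([.662,.1925,.130]);env.move_straight([.662,.1925,.26])
env.goto([.46,.02,.24],down(90));env.gripper_to(.7);env.dwell(.2);f=shot('wrist','h1');st()
for t in ('heel1_mid','heel1_breast'): print(t,[(np.round(d['xyz'],3),round(d['score'],2)) for d in env.search_frame(f,t)])
f=shot('top','t1')
for t in ('heel1_mid','heel1_breast'): print(t,[(np.round(d['xyz'],3),round(d['score'],2)) for d in env.search_frame(f,t)])
b=load('h1')['image'][:300,150:550]
cv2.imwrite('pics/c7.png',np.hstack([a,cv2.resize(b,(400,300)).__class__ and cv2.copyMakeBorder(b,0,100,0,0,cv2.BORDER_CONSTANT)]))
E
```

```text
False True
pushed 59.7 [0.6663 0.1921 0.1281] [179.89   0.45  -1.47] op 0.005 ff 1.2 F [-2.   0.1  2.2]
 64.2 [0.46 0.02 0.24] [180.   0.  90.] op 0.701 ff 0.0 F [-0.1 -0.2 -0.4]
heel1_mid []
heel1_breast []
heel1_mid []
heel1_breast [(array([0.555, 0.345, 0.036]), 0.28)]
```

View pics/c7.png

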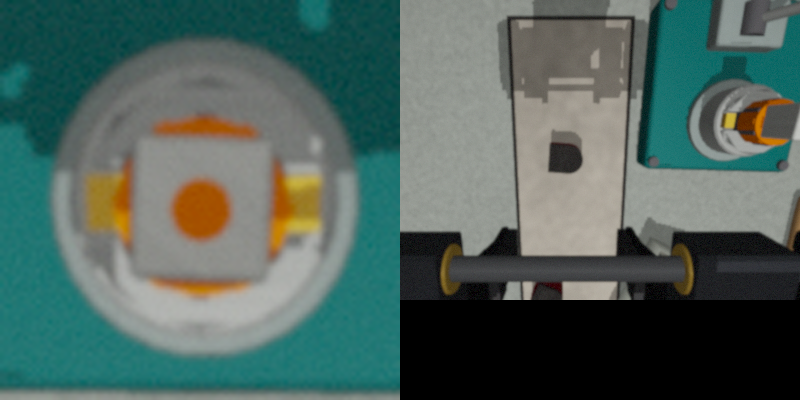

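View pics/t1.png

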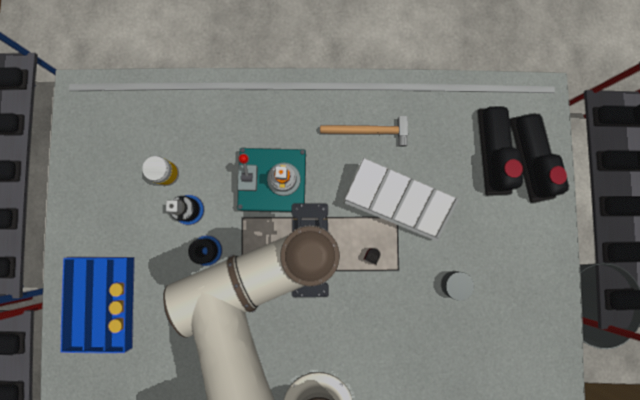

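```bash
cat >> fit.py <<'E'
def heel(f,c0,yaw=None):
    i=f['image'];m=((i[...,0]<75)&(i[...,1]<65)).astype(np.uint8)
    px=proj(f,[[*c0,.03]])[0];n,l,s,c=cv2.connectedComponentsWithStats(m)
    k=min([k for k in range(1,n) if 300<s[k,4]<9000],key=lambda k:np.hypot(*(c[k]-px)));m=(l==k).astype(np.uint8)
    c=back(f,[c[k]],.03)[0][:2]
    t=np.linspace(-np.pi/2,np.pi/2,15);D=np.r_[[[-.022,.018],[-.022,-.018]],np.c_[.004+.018*np.cos(t),.018*np.sin(t)]]
    def cost(p):
        R=np.array([[np.cos(p[2]),-np.sin(p[2])],[np.sin(p[2]),np.cos(p[2])]]);q=D@R.T+p[:2]
        P=proj(f,np.vstack([np.c_[q,np.full(len(q),z)] for z in(0,.038)]));h=cv2.convexHull((P*16).round().astype(np.int32))
        b=np.zeros_like(m);cv2.fillConvexPoly(b,h,1,shift=4);return -(b&m).sum()/(b|m).sum()
    r=differential_evolution(cost,[(c[0]-.02,c[0]+.02),(c[1]-.02,c[1]+.02),(-np.pi,np.pi)],seed=2,popsize=12,maxiter=60)
    return r.x[:2],np.degrees(r.x[2]),r.fun,s[k]
E
python3 - <<'E'
from fit import *
ca=back(load('h1'),[[315,157]],.038)[0];cb=back(load('t1'),[[371,255]],.03)[0];print(ca,cb)
env.goto([.46,cb[1]-.0716,.2],down(90));env.dwell(.2);f=shot('wrist','hb');print('B',heel(f,cb[:2]))
env.goto([.46,ca[1]-.0716,.2],down(90));env.dwell(.2);f=shot('wrist','ha');r=heel(f,ca[:2]);print('A',r);st()
im=np.hstack([load('ha')['image'][:200,220:420],load('hb')['image'][:200,220:420]]);cv2.imwrite('pics/c8.png',cv2.resize(im,(800,400)))
p=np.load('plate.npy')
R=Ro.from_euler('ZYX',[p[3],-p[4],p[5]],degrees=True).as_matrix();print(R,np.degrees(np.arctan2(R[1,0],R[0,0])))
for k in range(4): print('bay',k+1,p[:3]+R@[0,.072*k,0])
E
```

```text
[0.45877929 0.04821792 0.038     ] [ 0.43274779 -0.15603942  0.03      ]
B (array([ 0.41121199, -0.13872337]), np.float64(-94.3678010441616), np.float64(7910267613082998.0), array([ 269,  103,   42,   40, 1137], dtype=int32))
A (array([0.47740318, 0.06589454]), np.float64(-52.59067713004784), np.float64(8076507913182816.0), array([ 296,  107,   38,   33, 1095], dtype=int32))
 74.5 [ 0.46   -0.0234  0.2   ] [180.  -0.  90.] op 0.696 ff 0.0 F [ 0.2  0.4 -0.3]
[[ 0.86398497  0.36181924 -0.35016683]
 [-0.39174511  0.91993419 -0.01602662]
 [ 0.3163317   0.15102291  0.93655023]] -24.39032766038846
bay 1 [ 0.48868688 -0.34327726  0.01541293]
bay 2 [ 0.51473786 -0.277042    0.02628658]
bay 3 [ 0.54078885 -0.21080674  0.03716023]
bay 4 [ 0.56683983 -0.14457148  0.04803388]fit.py:37: RuntimeWarning: overflow encountered in scalar negative
  b=np.zeros_like(m);cv2.fillConvexPoly(b,h,1,shift=4);return -(b&m).sum()/(b|m).sum()
```

View pics/c8.png

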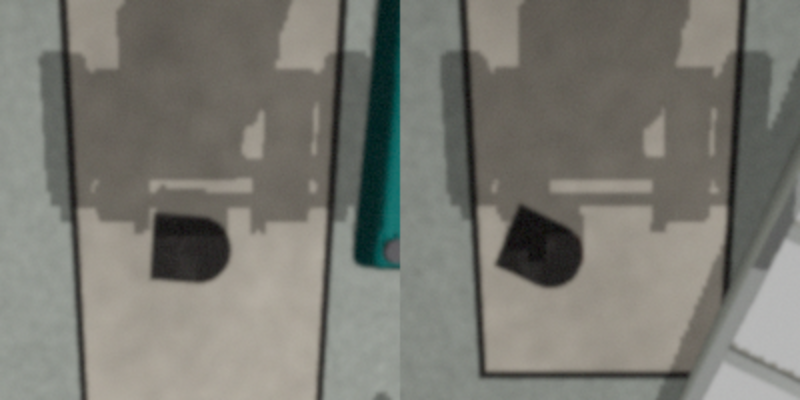

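```bash
sed -i 's|return -(b&m).sum()/(b|m).sum()|return -float((b\&m).sum())/float((b\|m).sum())|' fit.py && grep -n "return -" fit.py && cat >> fit.py <<'E'
pl=np.load('plate.npy');BR=Ro.from_euler('ZYX',[pl[3],-pl[4],pl[5]],degrees=True).as_matrix()
def pick(c,yaw):
    env.goto([*c,.12],down(yaw));env.gripper_to(.72,12)
    print('touch',env.move_straight([*c,.010],rate=.1,force_limit=10));env.gripper_to(0,12);st('grip')
    env.move_straight([*c,.15],rate=.15);st('lift')
def place(k,mid=(.06,.030)):
    rot=Ro.from_matrix(np.c_[BR[:,0],-BR[:,1],-BR[:,2]]).as_euler('xyz',degrees=True)
    P=lambda d:pl[:3]+BR@[mid[0],mid[1]+.072*(k-1),.010+d]
    env.goto(P(.08),rot);env.move_straight(P(.012),rate=.1);env.dwell(.2)
    print('contact',env.move_straight(P(-.008),rate=.015,force_limit=3));s=st('down');print('bay coords',(np.array(s['position'])-pl[:3])@BR-[0,.072*(k-1),0])
    env.gripper_to(.95);env.dwell(.4);env.move_straight(P(.10))
E
python3 - <<'E'
from fit import *
A=heel(load('ha'),[.459,.048]);B=heel(load('hb'),[.433,-.156]);print(A,B)
yaw=A[1]
assert A[2]<-.85 and abs(yaw+3)<10
pick(A[0],yaw)
E
```

```text
(array([0.47740318, 0.06589454]), np.float64(-52.59067713004784), np.float64(8076507913182816.0), array([ 296,  107,   38,   33, 1095], dtype=int32)) (array([ 0.41121199, -0.13872337]), np.float64(-94.3678010441616), np.float64(7910267613082998.0), array([ 269,  103,   42,   40, 1137], dtype=int32))sed: -e expression #1, char 35: unknown option to 's'
fit.py:37: RuntimeWarning: overflow encountered in scalar negative
  b=np.zeros_like(m);cv2.fillConvexPoly(b,h,1,shift=4);return -(b&m).sum()/(b|m).sum()
Traceback (most recent call last):
AssertionError
```

```bash
sed -i 's#return -(b&m).sum()/(b|m).sum()#return -float((b\&m).sum())/float((b|m).sum())#' fit.py && cat >> fit.py <<'E'
pl=np.load('plate.npy');BR=Ro.from_euler('ZYX',[pl[3],-pl[4],pl[5]],degrees=True).as_matrix()
def pick(c,yaw):
    env.goto([*c,.12],down(yaw));env.gripper_to(.72,12)
    print('touch',env.move_straight([*c,.010],rate=.1,force_limit=10));env.gripper_to(0,12);st('grip')
    env.move_straight([*c,.15],rate=.15);st('lift')
def place(k,mid=(.06,.030)):
    rot=Ro.from_matrix(np.c_[BR[:,0],-BR[:,1],-BR[:,2]]).as_euler('xyz',degrees=True)
    P=lambda d:pl[:3]+BR@[mid[0],mid[1]+.072*(k-1),.010+d]
    env.goto(P(.08),rot);env.move_straight(P(.012),rate=.1);env.dwell(.2)
    print('contact',env.move_straight(P(-.008),rate=.015,force_limit=3));s=st('down');print('bay coords',(np.array(s['position'])-pl[:3])@BR-[0,.072*(k-1),0])
    env.gripper_to(.95);env.dwell(.4);env.move_straight(P(.10))
E
python3 - <<'E'
from fit import *
A=heel(load('ha'),[.459,.048]);B=heel(load('hb'),[.433,-.156]);print(A,B)
yaw=A[1]
assert A[2]<-.85 and abs(yaw+3)<10
pick(A[0],yaw)
E
```

```text
(array([0.45976545, 0.04543089]), np.float64(-9.717069243162253), np.float64(-0.8481797056545314), array([ 296,  107,   38,   33, 1095], dtype=int32)) (array([ 0.43179383, -0.15891871]), np.float64(-25.257975007859567), np.float64(-0.8800309597523219), array([ 269,  103,   42,   40, 1137], dtype=int32))Traceback (most recent call last):
  File "<stdin>", line 4, in <module>
AssertionError
```

```bash
python3 - <<'E'
from fit import *
pick([.4595,.0465],-5.5)
place(3)
p=pl[:3]+BR@[.06,.16,0]
env.goto([p[0],p[1]-.0716,.28],down(90));env.dwell(.3);f=shot('wrist','p1');st()
f=shot('top','t2')
a=load('p1')['image'][0:270,170:470];cv2.imwrite('pics/c9.png',cv2.resize(a,(600,540)))
E
```

```text
touch False
grip 78.2 [0.4596 0.0465 0.0102] [-1.8e+02 -1.0e-02 -5.5e+00] op 0.414 ff 12.0 F [-1.2  0.5  2. ]
lift 79.3 [0.4587 0.0462 0.1491] [ 1.7996e+02  1.1000e-01 -5.5200e+00] op 0.416 ff 12.0 F [ 0.9 -0.1 -0.5]
contact True
down 82.0 [ 0.5986 -0.207   0.074 ] [-170.85  -18.45  -24.38] op 0.411 ff 12.0 F [-0.1  0.5  2.7]
bay coords [0.06015699 0.03001264 0.01422211]
 88.2 [ 0.5984 -0.2912  0.28  ] [-180.    0.   90.] op 0.951 ff 0.0 F [-0.2 -0.4  0.9]
```

View pics/c9.png

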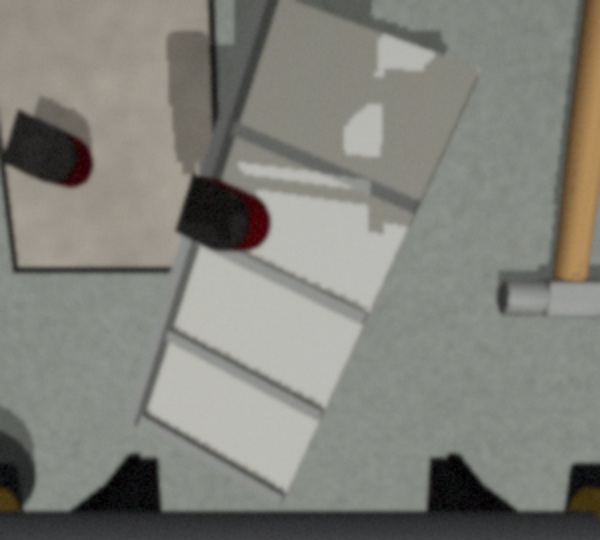

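Heel A has slid into the corner of bay 3, with its breast against the stop and its side along the fence. I'll re-check heel B, then pick and place it.

```bash
python3 - <<'E'
from fit import *
env.goto([.432,-.159-.0716,.2],down(90));env.dwell(.2);f=shot('wrist','hb2');r=heel(f,[.432,-.159]);print(r,proj(f,[[.432,-.159,.038]]))
if r[2]<-.83 and abs(r[1]+25)<8 and np.hypot(*(r[0]-[.432,-.159]))<.006:
    pick(r[0],-25);place(1)
    p=pl[:3]+BR@[.06,.13,0]
    env.goto([p[0],p[1]-.0716,.28],down(90));env.dwell(.3);f=shot('wrist','p2');st()
    env.goto([.4,.1,.35],down(90));shot('scene','s2');st()
    a=load('p2')['image'][0:270,170:470];b=load('s2')['image'][120:320,210:460]
    r=cv2.resize(b,(200*5//2,200*2));cv2.imwrite('pics/c10.png',np.hstack([cv2.resize(a,(300,270))[:270],cv2.resize(b,(338,270))]))
E
```

```text
(array([ 0.43247921, -0.16006197]), np.float64(-25.209842381272058), np.float64(-0.8826728826728827), array([ 292,   99,   42,   41, 1136], dtype=int32)) [[314.25680436 121.25219403]]
touch False
grip 95.2 [ 0.4326 -0.1601  0.0101] [-1.800e+02 -1.000e-02 -2.499e+01] op 0.412 ff 12.0 F [-0.2 -0.5  2.3]
lift 96.3 [ 0.4317 -0.16    0.1491] [ 1.7997e+02  1.2000e-01 -2.5020e+01] op 0.414 ff 12.0 F [ 0.4  0.3 -0.4]
contact True
down 98.7 [ 0.5454 -0.3395  0.055 ] [-170.85  -18.44  -24.38] op 0.415 ff 12.0 F [-0.6  1.   2.9]
bay coords [0.06004835 0.02996872 0.01711067]
 105.1 [ 0.5875 -0.3188  0.28  ] [180.  -0.  90.] op 0.952 ff 0.0 F [ 0.5 -0.6  0.1]
 109.6 [0.4    0.1    0.3499] [-179.99    0.     89.99] op 0.953 ff 0.0 F [-0.3  0.1  0.3]
```

View pics/c10.png

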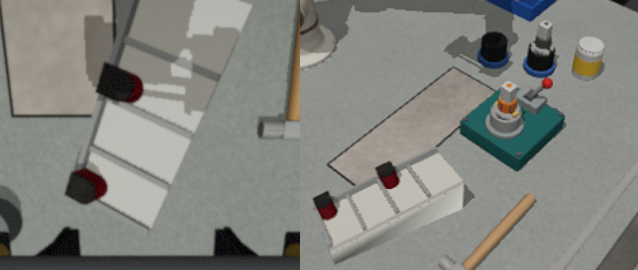

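```bash
python3 - <<'E'
from fit import *
a=load('p2')['image'][40:230,210:380];cv2.imwrite('pics/c11.png',cv2.resize(a,(510,570),interpolation=cv2.INTER_CUBIC))
E
```

```text
(no output)
```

View pics/c11.png

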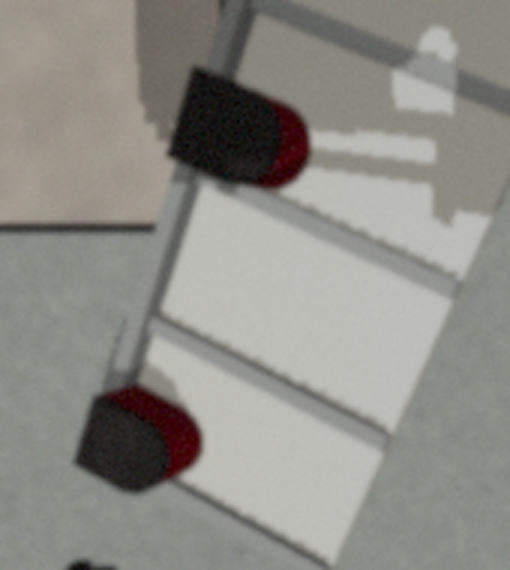

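```bash
python3 -c "
from h import *
st();print(env.close_job())"
```

```text
109.6 [0.4    0.1    0.3499] [-179.99    0.     89.99] op 0.953 ff 0.0 F [-0.3  0.1  0.3]
the job is handed in; nothing more can be done
None
```

I handed the job in at 109.6 s, and no verdict came back. By the pictures and contact forces, the worn head is home in the empty pot, the fresh head is seated over the dogs with the lever thrown to its clamped stop, and both heels present lie home in bays 1 and 3.

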